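# Index the drilling stop to the next hole

### The job

First press the green reset button of the piece counter fully down and let it spring back up. Then take the red knob of the stop's lock plunger, pull it up, slide the blue section to the next hole on the side of the yellow marker, and let the pin go fully home in that hole. Finish while still gripping the knob with the pin home: do not let go of it, and leave the loose things on the bench alone.

Things in the scene. Friction and masses are not known exactly. Their poses are not given: they have to be found in the camera images.
- rail: The fixed drilling stop: a grey bed 110 mm (x) by 360 mm (y) and 12 mm thick, lying on the bench, with an aluminium tube 40 mm wide and 340 mm long along its y axis, its top face 58 mm above the bench, with five holes 13 mm across at y = -100, -50, 0, 50 and 100 mm. Origin: centre of the bed's underside; z up. Turned by up to 0.4 rad about z.
- section (a joint): Position (m) along the rail's +y of the blue sliding section (52 mm wide, 70 mm long, top 66 mm above the bench; its steel stop plate reaches 71 mm to the rail's -x side, 62 mm high). 0 at the start, pin in the middle hole; at +0.05 or -0.05 the pin is over the next hole. Friction 1.5 N; it moves only while the pin is out of a hole; travel +-0.1.
- plunger (a joint): How far (m) the plunger is pulled up: 0 = pin fully home (11 mm deep in a hole), 0.016 = end of travel. It is sprung down: 4.5 N at 0, 7 N at the top. The round-ended pin (8 mm thick) is clear of the hole above 0.011; let go between holes it rests on the tube at 0.011.
- knob: The red knob on top of the plunger, on a thin black boss in the middle of the section: a stem 24 mm across and 26 mm tall, with a rim 31 mm across and 6 mm thick on top (33 mm tall in all). Origin: centre of its underside, 91 mm above the bench when the pin is home; z up. Nothing else on the section is higher than 88 mm. It moves with the section and the plunger.
- knob_grip (a point): Middle of the knob's stem, 14 mm above its underside and 105 mm above the bench when the pin is home: the point to grip between the fingers. The fingers fit round it from above in any direction.
- pin_tip (a point): Lower end of the steel pin, under the middle of the knob, 47 mm above the bench when home.
- marker_yellow: Yellow block 22 x 28 mm, 26 mm tall, standing on the bed beside the tube on the rail's +x side, level with the hole that the pin must go to (the same y along the rail, +50 or -50 mm). Fixed. Origin: centre of its underside; its y axis is along the rail.
- marker_white: White block of the same size, fixed beside the next hole on the other side, which is not wanted.
- counter: Fixed white piece counter, a box 80 mm (x) by 110 mm (y) and 50 mm tall with a dark display and the green button on top. Origin: centre of its underside.
- reset_button (a joint): How far (m) the green button is pressed: 0 = up, 0.006 = fully down, which takes 5 N. It springs back.
- reset_button_top (a point): Centre of the green button's top face, 28 mm across, 72 mm above the bench when up; it is pressed straight down. It stands out of a black collar 44 mm across and 62 mm above the bench.
- offcut: Loose wooden offcut 40 x 90 x 18 mm lying beside the rail on its -x side; leave alone.
- screwdriver: Loose screwdriver, 170 mm long, orange handle, lying to the left of the rail; leave alone.
- tin: Loose open tin of screws 66 x 80 x 28 mm, on the rail's +x side; leave alone.
- spool: Loose black spool 60 mm across and 40 mm tall, on the rail's +x side; leave alone.
- oil: Loose white plastic bottle with a red cap, 44 mm across and 110 mm tall, standing beyond the counter; leave alone.
Not all that is in view belongs to the job. Of the things like the counter, leave any that is orange; of the rest the larger one is meant.

How it is judged (in metres and radians):
On the way, in this order (a step that is already met when the one before it is completed fails the run):
1. the green button is pressed fully down, the stop not yet touched (value of joint reset_button above 0.005 m and value of joint plunger below 0.002 m and value of joint section between -0.005 and 0.005 m), for 0.05 s.
2. the green button is let up again (value of joint reset_button below 0.001 m and value of joint plunger below 0.002 m and value of joint section between -0.005 and 0.005 m), for 0.1 s.
3. the knob is pulled up until the pin is out of its hole, before the section slides away (value of joint plunger above 0.009 m and value of joint section between -0.004 and 0.004 m and contact force between the fingers and knob above 1 N), for 0.05 s.
4. the pin is fully home in the hole beside the yellow marker (value of joint plunger below 0.002 m and y of pin_tip in the frame of marker_yellow between -0.005 and 0.005 m), for 0.2 s.
At the end, for the whole second after the job is handed in: The plunger is within 2 mm of fully home in the hole beside the yellow marker (pin within 5 mm of that hole's centre along the rail), the section is at rest, the green button is up, and the fingers still hold the knob with more than 2 N (all of step 4 and contact force between the fingers and knob above 2 N and value of joint reset_button below 0.001 m and velocity of joint section between -0.01 and 0.01 m/s); the arm keeps its last pose, push and grip.
It fails at once if the wooden offcut is moved by more than 30 mm (distance of offcut from where it was at the start of the episode above 0.03 m).
It fails at once if the screwdriver is moved by more than 30 mm (distance of screwdriver from where it was at the start of the episode above 0.03 m).
It fails at once if the screw tin is moved by more than 30 mm (distance of tin from where it was at the start of the episode above 0.03 m).
It fails at once if the black spool is moved by more than 30 mm (distance of spool from where it was at the start of the episode above 0.03 m).
It fails at once if the oil bottle is moved by more than 30 mm (distance of oil from where it was at the start of the episode above 0.03 m).
It also fails if it takes over 40 s, if anything falls off the work surface, if the arm or the gripper's body presses on something with over 40 N, if the wrist force passes 120 N, or if a joint passes its speed limit or range.

### The arm

A 6-joint arm with a two-finger parallel gripper is mounted at the origin on the work surface. World frame = base frame: x ahead of the robot, y to its left, z up, the work surface at z = 0. Lengths are in mm, angles in rad, forces in N, time in s.
With the tool pointing down it reaches from about 400 to 825 mm from the base axis. Payload 7 kg.
Tool frame: the origin (TCP) lies on the centre line of the jaws, within the pads' length; the fingertips stand ctrl.tip_reach ahead of it and the grasp point (between the pads) lies 3 mm ahead of it (ctrl.tip_reach is the distance from the TCP to the fingertips, in mm); z points along the fingers, y is the direction in which the jaws open and shut (so a half turn about z gives the same grasp; the last joint's range is limited). The gripper opens to 85 mm and grips with 20 to 120 N. Pads are 22 mm wide; open, the fingers measure 114 mm over their backs; the gripper's body (76 mm by 85 mm) begins 54 mm behind the grasp point. The pads swing forward as they close: fully open they stand 13 mm farther back than shut.
Start: joints at [-1.035, 0.359, 0.012, 0, -1.224, -0.288], TCP at [165.533, -654.366, 253.302] pointing down, gripper open.
Joint ranges: [-3.07, 3.07], [-1.43, 2.12], [-1.02, 1.25], [-3.03, 1.67], [-3.05, -0], [-3.03, 3.03]. Speed limits (rad/s): [2.39, 2.39, 3.01, 3.14, 3.14, 3.14].

### API

Orientations are given as a unit quaternion [x, y, z, w].
In Python, from bench import ctrl, eyes, ticket gives the robot as it stands.
- The arm moves only by the tool send_rows, never from a script. Its argument "rows" is one flat list of numbers, 4 for each row, row after row: the shift along the world's x, y, z in mm, then the turn about the world's z in degrees. A call has 1 to 20 rows; each row is the pose to reach, as a shift and turn from the pose commanded when the call began; what a row does not reach only later rows make up. A row lasts 1/8 s, in which the tool goes at most 62.5 mm and 10.7 degrees, less where a joint would pass 70% of its speed; a pose out of reach is approached as far as the arm can. A call with a gripper value outside its range is refused whole. "fingers" is the finger opening in mm, from 0 to 85.4, set as the call begins (left out, the last holds). The fingers move at their own pace and stop on an object; "force" is the grip in N (left out, the last holds). Time passes only in rows, so rows that repeat a pose let the fingers close. It gives the time, the measured TCP pose, the force and the opening at its end, in the units of the state.
- ctrl.get_obs(): the state, without advancing time (a new reading comes with each control period).
- eyes.snapshot(name): name is "scene" or "top" or "wrist"; returns the picture (400x640x3 uint8, blue, green, red); there is no depth.
- eyes.camera_model(name): a dict with "K" (3x3 intrinsics, pixels), "rvec" (rotation vector, rad) and "tvec" (3), from world to camera coordinates, as OpenCV has them; the wrist camera has in their place "mount" (4x4, takes a point from camera to tool coordinates, whose origin is the TCP and whose axes are the flange's). Camera axes: x right, y down, z forward; pixel columns grow to the right and rows downward; lengths in mm; the calibration is good to about 2 mm. A picture is of the moment at which its call begins: read the wrist's pose just before it. camera_model takes no time and is no camera call.
- ticket.hand_in(): hands the job in, once; it reports no verdict.
The state is a dict: "time": time; "joint_pos": joint angles; "qvel": joint speeds; "joint_efforts": joint torques, N m; "ee_pos": TCP position; "tcp_rot": TCP orientation; "contact_force": force on the tool from outside, world axes, zero at the start; "moment": the same for the moment, N m; "width": opening from 0.0 (shut) to 1.0 (fully open).
Only numpy, scipy, OpenCV 4.12 (cv2) and the standard library are available. Lean on these libraries where they do the work, as an engineer would, in place of code of your own. Each camera call takes 0.05 s, during which the arm holds its last target. There are 200 camera calls.

## Working session

There is one attempt and no reset: what is moved stays moved. The work goes in short steps, Python scripts to look and compute and a tool call to move; the robot and the scene stay as the last step left them, time stands still between calls to the robot, and variables do not carry over. Pictures are saved under pics/ and viewed, about 8 in all and at most 12, crops included, and the job is handed in when it is done.

Besides the shell and the picture viewer there is one more tool, called after ">>>" by a JSON object that holds its "name" and its "arguments". send_rows: Moves the arm, as the interface text tells. Its arguments: {"type":"object","properties":{"rows":{"type":"array","items":{"type":"number"}},"fingers":{"type":"number"},"force":{"type":"number"}},"required":["rows"]}

```bash
mkdir -p pics
python3 - <<'E'
from bench import ctrl, eyes
import cv2
o=ctrl.get_obs(); print(o['time'],o['ee_pos'],o['tcp_rot'],o['width'],ctrl.tip_reach)
for n in('scene','top'):
    cv2.imwrite(f'pics/{n}0.png',eyes.snapshot(n)); print(n,eyes.camera_model(n))
print(eyes.camera_model('wrist'))
E
```

```text
0.0 [ 165.43166604 -653.96552292  252.3403412 ] [-1.23508517e-01  9.92343155e-01  8.24162821e-04 -1.72853194e-04] 0.9965414323380534 22.0
scene {'K': array([[455.25300155,   0.        , 318.31535258],
       [  0.        , 455.25300155, 200.0356044 ],
       [  0.        ,   0.        ,   1.        ]]), 'rvec': array([ 1.08949141,  2.58941747, -0.7738455 ]), 'tvec': array([ 373.87916392, -237.66947535, 1424.2879441 ])}
top {'K': array([[455.88237347,   0.        , 316.59806382],
       [  0.        , 455.88237347, 200.49057702],
       [  0.        ,   0.        ,   1.        ]]), 'rvec': array([ 2.1241665 , -2.18132618,  0.11967089]), 'tvec': array([  -9.13813159,  513.35845566, 1548.460981  ])}
{'K': array([[290.55169542,   0.        , 318.52336892],
       [  0.        , 290.55169542, 195.79639799],
       [  0.        ,   0.        ,   1.        ]]), 'mount': array([[-4.62877587e-04, -9.45613614e-01, -3.25291684e-01,
         8.38512548e+01],
       [ 9.99999890e-01, -4.15113583e-04, -2.16238178e-04,
        -2.10783346e-01],
       [ 6.94447687e-05, -3.25291748e-01,  9.45613702e-01,
        -1.21479242e+02],
       [ 0.00000000e+00,  0.00000000e+00,  0.00000000e+00,
         1.00000000e+00]])}
```

View pics/top0.png

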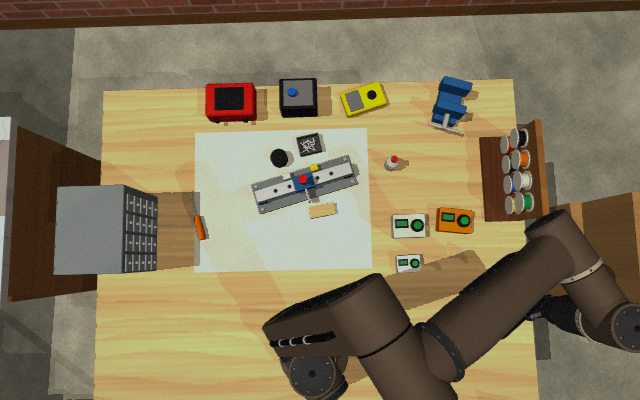

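View pics/scene0.png

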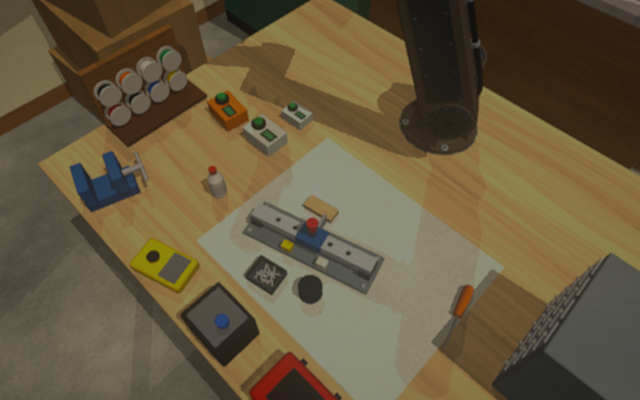

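The top view shows the larger white counter at about (408,225) with its button at about (417,226). The knob is at (303,180), the yellow marker at (313,168), and the rail runs from (255,197) to (357,172). Next I'll measure these.

```bash
cat > h.py <<'E'
import numpy as np, cv2
from scipy.spatial.transform import Rotation as R
from bench import ctrl, eyes
def cam(n,o=None):
    m=eyes.camera_model(n); K=m['K']
    if 'mount' in m:
        Rt=R.from_quat(o['tcp_rot']).as_matrix(); M=m['mount']
        return K,Rt@M[:3,:3],Rt@M[:3,3]+o['ee_pos']
    r=cv2.Rodrigues(m['rvec'])[0]; return K,r.T,-r.T@m['tvec']
def ray(c,uv):
    K,A,p=c; d=A@np.linalg.solve(K,[uv[0],uv[1],1]); return p,d/np.linalg.norm(d)
def plane(c,uv,z):
    p,d=ray(c,uv); return p+d*(z-p[2])/d[2]
def blobs(img,lo,hi,box=None,amin=8):
    h=cv2.cvtColor(img,cv2.COLOR_BGR2HSV); m=cv2.inRange(h,np.array(lo),np.array(hi))
    if box: k=np.zeros_like(m); x0,y0,x1,y1=box; k[y0:y1,x0:x1]=255; m&=k
    n,_,s,c=cv2.connectedComponentsWithStats(m)
    return sorted([(int(s[i,4]),c[i].round(1).tolist(),s[i,:4].tolist()) for i in range(1,n) if s[i,4]>=amin],reverse=True)
E
python3 - <<'E'
from h import *
t=cv2.imread('pics/top0.png'); c=cam('top')
for nm,lo,hi,box,z in[('green',(45,90,40),(85,255,255),(385,205,440,245),72),('red',(0,150,80),(6,255,255),(285,160,320,195),124),('yellow',(22,150,100),(35,255,255),(300,155,330,180),38),('blue',(100,120,50),(125,255,255),(280,160,330,200),66)]:
    for b in blobs(t,lo,hi,box): print(nm,b,plane(c,b[1],z).round(1))
for uv in[(253,187),(349,157),(357,182),(262,214)]: print(plane(c,uv,12).round(0))
cv2.imwrite('pics/topcrop.png',cv2.resize(t[130:260,240:450],None,fx=3.8,fy=3.8,interpolation=cv2.INTER_CUBIC))
E
```

```text
green (68, [401.3, 223.3], [396, 220, 12, 7]) [ 423.3 -304.6   72. ]
green (61, [417.4, 224.7], [413, 221, 10, 8]) [ 417.2 -358.1   72. ]
red (58, [302.4, 178.8], [299, 175, 8, 9]) [574.5  21.1 124. ]
yellow (46, [313.5, 167.2], [310, 164, 8, 8]) [629.2 -15.1  38. ]
blue (216, [303.3, 182.6], [292, 172, 24, 21]) [571.3  20.6  66. ]
[569. 200.  12.]
[ 668. -141.   12.]
[ 577. -167.   12.]
[473. 170.  12.]
```

View pics/topcrop.png

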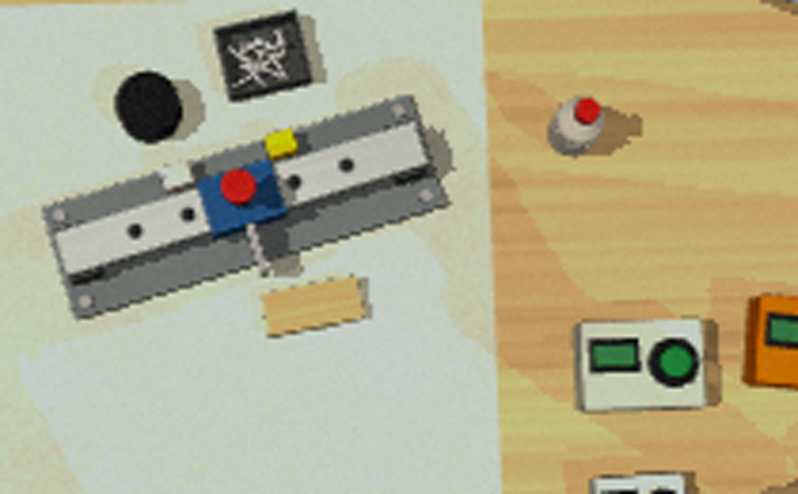

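>>> {"name": "send_rows", "arguments": {"rows": [25,30,0,0,63,74,0,0,101,118,0,0,139,163,0,0,177,207,-10,0,214,252,-20,0,240,282,-40,0,252,296,-60,0,252,296,-60,0,252,296,-60,0,252,296,-60,0], "fingers": 0, "force": 40}}

```text
time: 1.48
ee_pos: [417.4, -359.1, 194.0]
tcp_rot: [-0.123, 0.992, -0.0, 0.0]
contact_force: [0.1, 0.9, -0.1]
width: 0.0
```

Run:
```python
from h import *
o=ctrl.get_obs(); w=eyes.snapshot('wrist'); c=cam('wrist',o); cv2.imwrite('pics/w1.png',w)
print(o['time'],o['ee_pos'],R.from_quat(o['tcp_rot']).as_matrix()[:,1:].round(3).tolist(),o['width'],o['contact_force'])
for b in blobs(w,(45,90,40),(85,255,255),None,60): print(b,plane(c,b[1],72).round(1))
```

```text
1.475 [ 417.37864783 -359.12578461  194.00326702] [[-0.244, 0.001], [0.97, -0.001], [-0.001, -1.0]] 0.0001897237578728656 [ 0.06363443  0.92490746 -0.09991603]
(947, [137.5, 166.0], [119, 150, 37, 34]) [ 429.1 -516.4   72. ]
(839, [316.3, 196.9], [301, 181, 32, 33]) [ 419.  -361.1   72. ]
(813, [199.5, 189.5], [179, 174, 43, 32]) [ 437.4 -462.5   72. ]
(752, [364.9, 211.0], [345, 198, 42, 27]) [ 421.3 -315.4   72. ]
(599, [368.2, 51.7], [355, 38, 27, 29]) [ 296.4 -351.2   72. ]
(559, [405.0, 70.5], [389, 59, 34, 24]) [ 302.  -319.7   72. ]
```

View pics/w1.png

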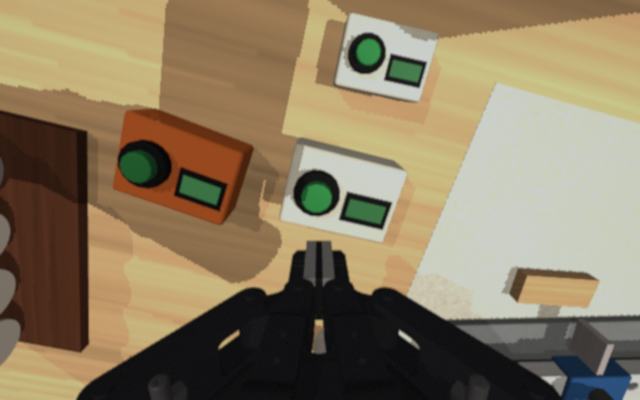

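The wrist view shows the white counter's button at (316,197), which works out to (419,-361). The closed fingers are already above it, so I'll press now.

>>> {"name": "send_rows", "arguments": {"rows": [1,-1,-40,0,1,-1,-80,0,1,-1,-97,0,1,-1,-101,0,1,-1,-105,0,1,-1,-108,0,1,-1,-109,0,1,-1,-109,0]}}

```text
time: 2.52
ee_pos: [418.5, -360.0, 87.7]
tcp_rot: [-0.124, 0.992, -0.001, 0.001]
contact_force: [-10.2, 6.1, 26.0]
width: -0.003
```

>>> {"name": "send_rows", "arguments": {"rows": [0,0,10,0,0,0,25,0,0,0,50,0,0,0,90,0,10,30,115,0,31,76,120,0,52,127,120,0,73,178,120,0,94,229,120,0,115,280,120,1,136,331,120,2,150,366,120,2,156,381,120,2,156,381,120,2,156,381,120,2,156,381,120,2], "fingers": 85}}

```text
time: 4.53
ee_pos: [574.2, 20.6, 204.5]
tcp_rot: [-0.14, 0.99, 0.0, 0.0]
contact_force: [0.3, 0.1, 0.0]
width: 0.995
```

Run:
```python
from h import *
o=ctrl.get_obs(); w=eyes.snapshot('wrist'); c=cam('wrist',o); cv2.imwrite('pics/w2.png',w)
print(o['time'],o['ee_pos'],R.from_quat(o['tcp_rot']).as_matrix()[:,1:].round(3).tolist(),o['width'],o['contact_force'])
for nm,lo,hi,z in[('red',(0,120,60),(8,255,255),124),('yel',(22,130,80),(35,255,255),38),('blue',(100,120,40),(125,255,255),66)]:
  for b in blobs(w,lo,hi,None,60)[:3]: print(nm,b,plane(c,b[1],z).round(1))
```

```text
4.525 [574.20220886  20.57284426 204.52503256] [[-0.278, 0.0], [0.961, 0.0], [0.0, -1.0]] 0.9947326557795845 [0.34408936 0.09952266 0.02607855]
red (1229, [316.1, 215.2], [297, 192, 39, 44]) [575.8  18.9 124. ]
red (482, [33.2, 377.3], [13, 366, 40, 22]) [ 807.3 -190.6  124. ]
red (420, [15.3, 393.2], [0, 385, 37, 15]) [ 833.6 -207.7  124. ]
yel (2734, [61.7, 333.6], [27, 311, 93, 67]) [ 853.5 -234.    38. ]
yel (431, [270.5, 221.7], [258, 213, 27, 18]) [631.8 -17.1  38. ]
yel (131, [142.5, 313.3], [132, 310, 21, 9]) [ 793.7 -139.4   38. ]
blue (3049, [316.7, 185.8], [280, 162, 74, 58]) [570.6  17.5  66. ]
```

View pics/w2.png

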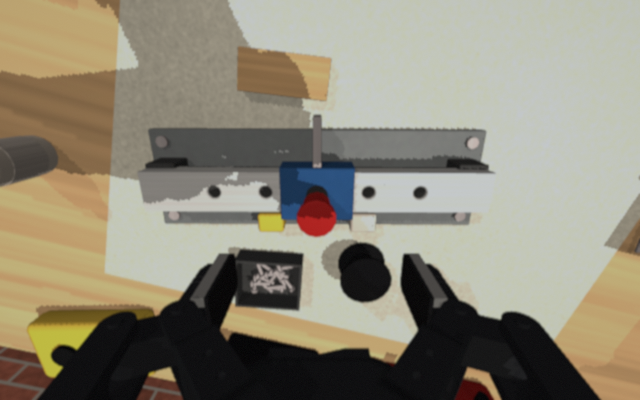

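The wrist view shows the knob at (316,215) with the rail level in the image, so the jaws are lined up with the rail. The yellow marker at (270,222) is on the rail's -y side. I'll descend and grip.

>>> {"name": "send_rows", "arguments": {"rows": [1,-1.5,-30,0,1,-1.5,-70,0,1,-1.5,-90,0,1,-1.5,-96,0,1,-1.5,-96,0,1,-1.5,-96,0]}}

```text
time: 5.32
ee_pos: [576.2, 20.2, 109.4]
tcp_rot: [-0.141, 0.99, 0.0, 0.001]
contact_force: [-0.8, -0.2, 0.4]
width: 0.997
```

>>> {"name": "send_rows", "arguments": {"rows": [0,0,0,0,0,0,0,0,0,0,0,0,0,0,0,0,0,0,0,0,0,0,0,0,0,0,0,0,0,0,0,0], "fingers": 0, "force": 40}}

```text
time: 6.32
ee_pos: [575.7, 20.1, 108.7]
tcp_rot: [-0.141, 0.99, -0.0, 0.0]
contact_force: [-0.4, -0.4, 5.9]
width: 0.348
```

Run:
```python
from h import *
o=ctrl.get_obs(); w=eyes.snapshot('wrist'); s=eyes.snapshot('scene')
a=cv2.resize(w[150:400,200:440],(600,625)[:2])[:590]; b=cv2.resize(s[190:270,280:310+40],None,fx=5,fy=5)
cv2.imwrite('pics/w3.png',cv2.resize(w[160:340,210:430],None,fx=3.5,fy=3.3,interpolation=cv2.INTER_CUBIC))
```

```text
(no output)
```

View pics/w3.png

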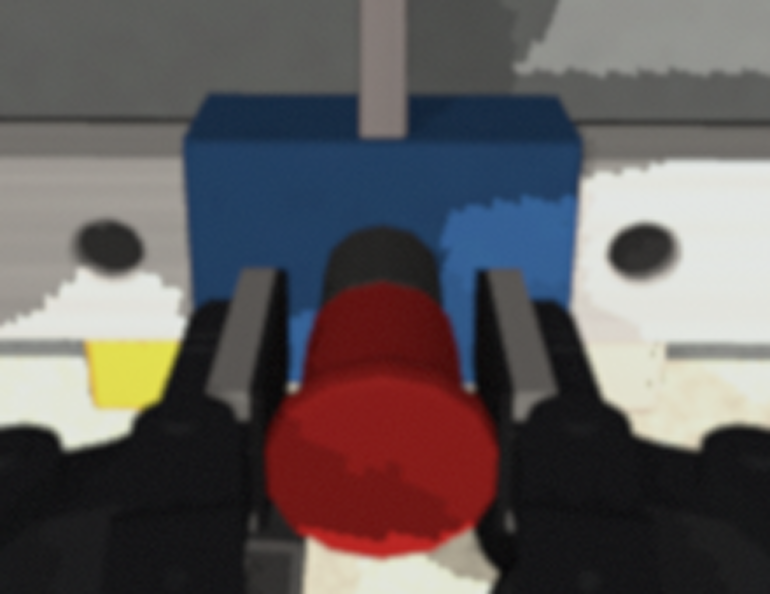

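The pads are holding the rim rather than the stem, with clearance all round. The spring needs only 7 N, so a firm rim grip should hold. I'll lift and check the force.

>>> {"name": "send_rows", "arguments": {"rows": [0,0,3,0,0,0,7,0,0,0,11,0,0,0,14,0,0,0,14,0,0,0,14,0], "force": 60}}

```text
time: 7.18
ee_pos: [575.5, 20.2, 122.2]
tcp_rot: [-0.141, 0.99, 0.0, -0.0]
contact_force: [3.4, -0.1, -7.4]
width: 0.333
```

Run:
```python
from h import *
w=eyes.snapshot('wrist')
cv2.imwrite('pics/w4.png',cv2.resize(w[160:340,210:430],None,fx=3.5,fy=3.3,interpolation=cv2.INTER_CUBIC))
```

```text
(no output)
```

View pics/w4.png

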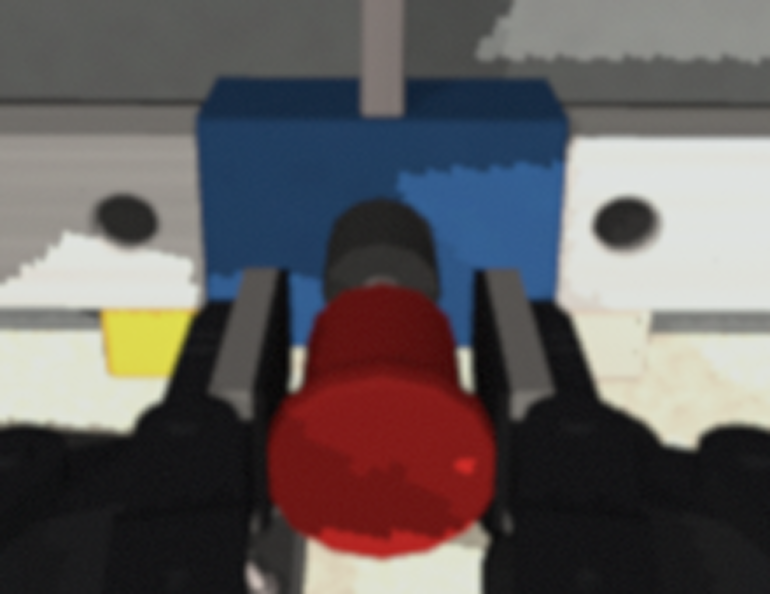

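The knob came up with the gripper: the boss gap is now visible at about (383,270), and the force is −7.4 N. Next is the 50 mm slide towards yellow.

>>> {"name": "send_rows", "arguments": {"rows": [1.4,-4.8,0,0,4.2,-14.4,0,0,7,-24,0,0,9.7,-33.6,0,0,12.5,-43.2,0,0,13.9,-48,0,0,13.9,-48,0,0,13.9,-48,0,0,13.9,-48,0,0]}}

```text
time: 8.35
ee_pos: [589.2, -27.9, 122.3]
tcp_rot: [-0.141, 0.99, -0.0, -0.0]
contact_force: [1.5, -1.2, -6.5]
width: 0.332
```

Run:
```python
from h import *
w=eyes.snapshot('wrist')
cv2.imwrite('pics/w5.png',cv2.resize(w[160:340,210:430],None,fx=3.5,fy=3.3,interpolation=cv2.INTER_CUBIC))
```

```text
(no output)
```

View pics/w5.png

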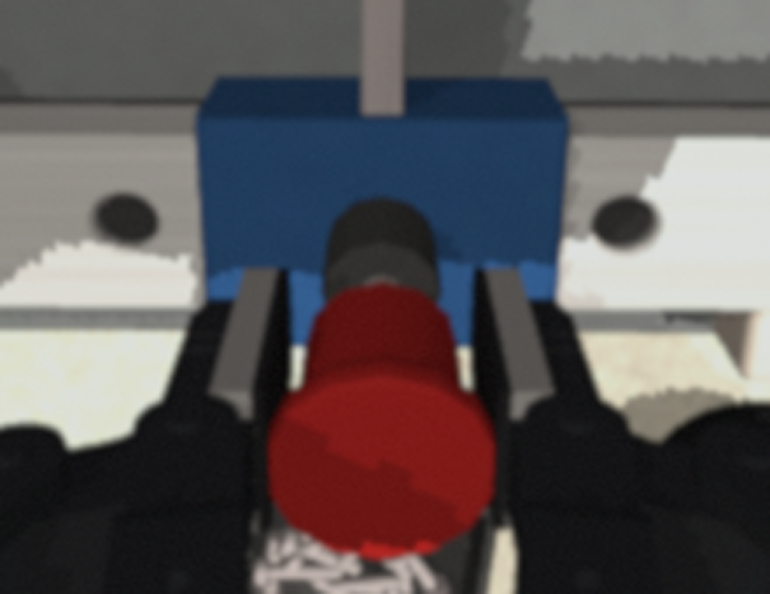

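The neighbouring holes sit at the same pixels as before the slide, (127,219) and (626,222), so the section moved exactly one pitch. Now I'll lower the pin.

>>> {"name": "send_rows", "arguments": {"rows": [0,0,-4,0,0,0,-9,0,0,0,-13,0,0,0,-15,0,0,0,-15.5,0,0,0,-15.5,0,0,0,-15.5,0,0,0,-15.5,0]}}

```text
time: 9.4
ee_pos: [589.7, -28.1, 108.7]
tcp_rot: [-0.141, 0.99, -0.0, 0.001]
contact_force: [-5.9, -1.5, 10.8]
width: 0.335
```

Run:
```python
from h import *
o=ctrl.get_obs(); print(o['time'],o['ee_pos'],o['contact_force'],o['width'])
w=eyes.snapshot('wrist')
cv2.imwrite('pics/w6.png',cv2.resize(w[160:340,210:430],None,fx=3.5,fy=3.3,interpolation=cv2.INTER_CUBIC))
```

```text
9.4 [589.71299415 -28.06190089 108.71144968] [-5.91738496 -1.46970742 10.76503565] 0.33460398133619057
```

View pics/w6.png

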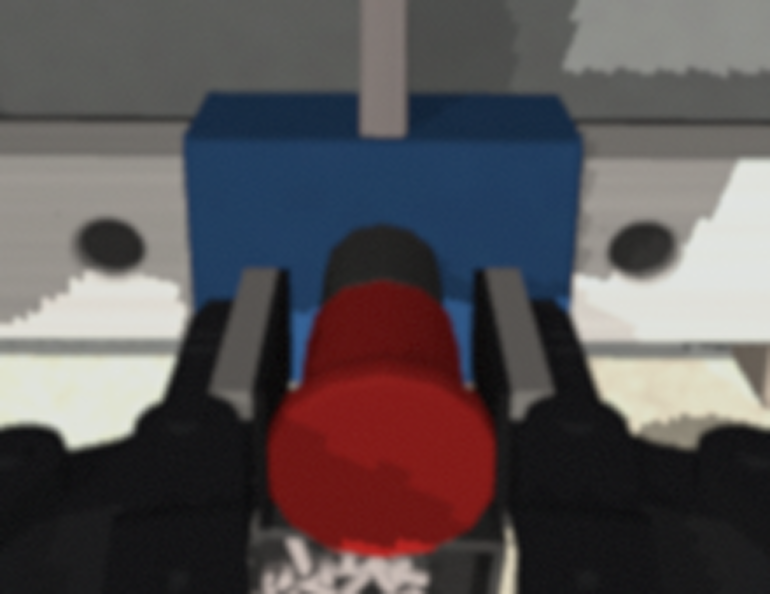

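The view matches the first home view: knob seated on the boss, and holes at the same pixels. The tool is back at z = 108.7 with a 10.8 N push down and the grip closed at 28.6 mm, so I'll hand in.

```bash
python3 -c "
from bench import ticket; print(ticket.hand_in())"
```

```text
the job is handed in; nothing more can be done
None
```

The job is handed in at about 9.5 s, and every check I could make says it worked; the hand-in itself gives no verdict.

- **Button:** I pressed the green button of the larger white counter with the fingers shut. The fingertips reached 65.7 mm (66 mm is fully down) with 26 N of push, and then I lifted clear. I didn't look at the button again after letting go.
- **Knob and slide:** I gripped the knob and pulled it up about 13.5 mm, with −7.4 N on the tool matching the spring. I then slid the section 50 mm along the rail towards the yellow marker. The neighbouring holes came back to the same pixels as before the slide, so it moved exactly one hole.
- **Pin home:** I lowered the pin to the same tool height it had when home at the start (108.7 mm). The last picture matches the first home view, with the knob sitting on its boss.
- **Final hold:** The fingers still grip the knob at 60 N, pressing down with about 11 N. I didn't touch any of the loose things.

**Differs from the plan:** the fingers hold the knob by its rim (opening about 29 mm), not the 24 mm stem. There was no visible slip.

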